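Clear the copy stand, set its camera arm to the mark and clamp it, keeping hold

ROBOT

A 7-joint arm with a two-finger parallel gripper is mounted at the origin on the work surface. World frame = base frame: x ahead of the robot, y to its left, z up, the work surface at z = 0. Lengths are in m, angles in rad, forces in N, time in s.
With the tool pointing down it reaches from about 0.4 to 0.85 m from the base axis. Payload 10.4 kg.
Tool frame: the origin (TCP) lies at the very end of the fingers, on their centre line; the grasp point (between the pads) lies 19 mm behind it; z points along the fingers, y is the line along which they close (so a half turn about z gives the same grasp; the last joint's range is limited). The gripper opens to 87 mm and grips with 3 to 60 N. Pads are 19 mm wide; open, the fingers measure 117 mm over their backs; the gripper's body (75 mm by 190 mm) begins 51 mm behind the grasp point.
Start: joints at [-1.223, 0.332, -0.065, 1.46, 0.022, 1.35, -0.088], TCP at [0.226, 0.583, 0.223] pointing down, gripper open.
Joint ranges: [-2.6, 2.6], [-0.5, 2.12], [-1.47, 1.34], [0.16, 2.42], [-1.27, 4.41], [0.06, 2.06], [-2.6, 2.6]. Speed limits (rad/s): [2.22, 2.22, 2.79, 2.79, 3.14, 3.14, 3.14].

INTERFACE

Orientations are given as a unit quaternion [x, y, z, w].
In Python, from bench import * gives the robot as it stands.
- The arm moves only by the tool step_arm, never from a script. Its arguments are lists of equal length, an entry for each row: "delta_pos": the shift along the world's x, y, z in units of 25 mm (1.0 is 25 mm), a list of three; "turn": the turn about the world's z in units of 0.12 rad (1.0 is 0.12 rad). In form: {"delta_pos": [[tx, ty, tz], ...], "turn": [turn, ...]}. A call has 1 to 12 rows; each row shifts and turns the commanded pose from where the row before left it; what a row does not reach is not made up. A row lasts 1/10 s, in which the tool goes at most 50 mm and 8.59 degrees, less where a joint would pass 70% of its speed; a pose out of reach is approached as far as the arm can. A call with a number of a shift or a turn outside -1 to 1 is refused whole. A call with a gripper value outside its range is refused whole. "grip" is the closure, from 0 (fully open) to 1 (shut), set as the call begins (left out, the last holds). The fingers move at their own pace and stop on an object; "newtons" is the grip in N (left out, the last holds). Time passes only in rows, so rows that do not move let the fingers close. It gives the time, the measured TCP pose, the force, the opening and the grip force at its end, in the units of the state.
- read_state(): the state, without advancing time (a new reading comes with each control period).
- camera(name): name is "scene" or "top"; returns a dict with "image" (480x640x3 uint8, red, green, blue), "z_map" (480x640 float32, m along the optical axis (not along the pixel's ray), 0 where there is no reading), "mtx" (3x3 intrinsics, pixels), "view" (4x4, takes a point from world to camera coordinates). Camera axes: x right, y up, looking along -z (the intrinsics and any distortion apply to the point x, -y, -z); pixel columns grow to the right and rows downward; lengths in m; the calibration is good to about 2 mm. A picture is of the moment at which its call begins.
- close_job(): hands the job in; it is judged then, once.
The state is a dict: "time": time; "joint_positions": joint angles; "joint_vel": joint speeds; "joint_torque": joint torques, N m; "ee_pos": TCP position; "eef_rot": TCP orientation; "ft_force": force on the tool from outside, world axes, zero at the start; "torque": the same for the moment, N m; "width": finger opening in m; "grip_force": force on a finger pad.
Only numpy, scipy, OpenCV 4.12 (cv2) and the standard library are available. Lean on these libraries where they do the work, as an engineer would, in place of code of your own. Each camera call takes 0.05 s, during which the arm holds its last target. There are 200 camera calls.

TASK

Get the copy stand on the clinic desk ready: take the round hand stamp with the red knob off the stand's board and stand it back in the stamp-rack pocket that has the red label, then let go of it. Then pinch the camera arm's black grip bar and its open orange cam lever together, lightly enough that the lever stays open, slide the arm up the column until the top edge of its sleeve meets the lower edge of the red tape, and holding it there squeeze the lever fully closed against the bar. Finish while still gripping the bar and closed lever with the arm at the mark, and leave the other stamps, the ink pad and the gel bottle where they are.

Things in the scene. Friction and masses are not known exactly. Their poses are not given: they have to be found in the camera images.
- copy_stand: Copy stand, fixed: grey board 260 x 270 mm, 16 mm thick, with an upright square aluminium column (30 x 30 mm, top 288 mm above the desk) with a black scale. Origin on the column's axis at desk height; in its frame the board spans x -150 to 110 mm, y -50 to 220 mm; the camera arm reaches out along +y and the grip bar along -x.
- camera_arm (a joint): Height of the camera arm, m: 0 resting on the stop collar (its start), up to 0.16. A grey sleeve (56 x 46 mm, 50 mm high) round the column, with a black camera (56 mm square, top 40 mm above the sleeve's underside) 150 mm out along the stand's +y and the grip bar along -x. Weighs about 0.4 kg; sinks back to the collar if let go while the lever is open.
- cam_lever (a joint): Opening angle of the orange cam lever, rad: 0 fully closed (parallel to the grip bar, 3 mm from it), starts 0.25 to 0.31 open. 122 mm long from pivot to tip, 10 mm thick, 20 mm high, level with the bar. Upright pivot at x -2, y -32 mm of the stand's frame; it points to -x, open it swings out to -y, and closes towards +y onto the bar. Closed, its cam clamps the sleeve to the column.
- bar_grip (a point): Black grip bar, part of the camera arm. Origin where to pinch it: middle of its height and thickness, 112 mm from the column's axis (stand's -x), 17 mm to -y. The bar is 14 mm thick (y -24 to -10 mm), 24 mm high, its end 136 mm from the column's axis. Bar and lever measure 27 mm here over their outer faces when closed, 55 to 63 mm open. Axes as the stand's.
- lever_tip (a point): Rounded end of the cam lever, mid height and thickness. Stiff: the lever stays where left and moves only when the tip is pushed with about 15 N. A pinch of 8 to 12 N, pad on the tip, carries the arm with the lever still open; 20 to 40 N closes it. With jaws that close evenly, the hand must shift 14 to 18 mm to the stand's +y during closing, as the bar stands fast.
- sleeve_top (a point): On the column's axis at the level of the top edge of the camera arm's sleeve (moves with the arm); the edge that is set to the mark.
- mark_edge (a point): On the column's axis at the level of the lower edge of the red tape (6 mm high band round the column): the length mark, 50 to 110 mm above the sleeve's top edge at the start. Looks only, nothing is in the way.
- rack: Stamp rack: grey tray 256 x 94 mm, 6 mm thick, with four white pockets in a row along its x axis at a pitch of 60 mm. Fixed. Origin on the desk under the middle of the row.
- pocket_red_floor (a point): Centre of the floor (10 mm above the desk) of the empty pocket with the red label, which lies beside it on its -y side. A square pocket, inside 40 x 40 mm, walls 4 mm, rim 22 mm above its floor. Axes as the rack's.
- pocket_yellow_floor (a point): The same for the pocket with the yellow label: also empty, but not this stamp's place.
- stamp_red_center (a point): Round hand stamp with a red knob, standing upright on the board at the start: centre, half-way up. 68 mm tall, 70 g; black foot 34 mm across and 14 mm high, neck 14 mm across, red knob 26 mm across from 42 to 68 mm above the foot's underside (grip it there).
- stamp_blue_center (a point): Stamp of the same shape with a blue knob, in its own pocket. Leave alone.
- stamp_green_center (a point): Stamp of the same shape with a green knob, in its own pocket. Leave alone.
- gel_bottle: White hand-gel bottle with a blue cap, 60 mm across, 150 mm tall, to the right of the stand; origin under its middle. Leave alone.
- ink_pad: Open black ink pad, 110 x 70 x 18 mm, to the left of the rack; origin under its middle. Leave alone.

How it is judged:
On the way, in this order (a step that is already met when the one before it is completed fails the run):
1. the red stamp stands upright in the pocket with the red label, let go (horizontal distance between stamp_red_center and pocket_red_floor below 0.007 m and z of stamp_red_center in the frame of pocket_red_floor between 0.03 and 0.038 m and angle between stamp_red_center's own z axis and vertical below 0.12 rad and contact force between the fingers and stamp_red below 0.05 N), for 0.2 s.
2. the camera arm is held in the fingers with its sleeve's top edge at the tape's lower edge, the cam lever still open (z of sleeve_top in the frame of mark_edge between -0.006 and 0.006 m and value of joint cam_lever above 0.14 rad and contact force between the fingers and camera_arm above 1.5 N), for 0.2 s.
At the end, for the whole second after the job is handed in: sleeve top edge within 6 mm of the tape's lower edge and still; cam lever under 0.06 rad from closed; fingers press bar and lever with over 3 N each; red stamp untouched in the red-labelled pocket, within 7 mm of its centre, foot within 4 mm of the floor, within 0.12 rad of upright (all of step 1 and z of sleeve_top in the frame of mark_edge between -0.006 and 0.006 m and value of joint cam_lever below 0.06 rad and contact force between the fingers and grip_bar above 3 N and contact force between the fingers and cam_lever above 3 N and velocity of joint camera_arm between -0.01 and 0.01 m/s); the arm keeps its last pose, push and grip.
It fails at once if the blue or green stamp, the gel bottle or the ink pad is moved by more than 20 mm or tipped (distance of any of stamp_blue_center, stamp_green_center, gel_bottle, ink_pad from where it was at the start of the episode above 0.02 m or angle between any of stamp_blue_center, stamp_green_center, gel_bottle's own z axis and vertical above 0.5 rad).
It also fails if it takes over 61 s, if anything falls off the work surface, if the arm or the gripper's body presses on something with over 40 N, if the wrist force passes 120 N, or if a joint passes its speed limit or range.

## Working session

There is one attempt and no reset: what is moved stays moved. The work goes in short steps, Python scripts to look and compute and a tool call to move; the robot and the scene stay as the last step left them, time stands still between calls to the robot, and variables do not carry over. Pictures are saved under pics/ and viewed, at most 10 in all, crops included, and the job is handed in when it is done.

Besides the shell and the picture viewer there is one more tool, called after ">>>" by a JSON object that holds its "name" and its "arguments", one argument or row to a line. step_arm: Moves the arm, as the interface text tells. Shifts and turns lie within -1 to 1; 1 stands for 25 mm of shift or 0.12 rad of turn. Its arguments: {"type":"object","properties":{"delta_pos":{"type":"array"},"turn":{"type":"array"},"grip":{"type":"number"},"newtons":{"type":"number"}},"required":["delta_pos","turn"]}

```bash
mkdir -p pics
cat > h.py <<'E'
from bench import *
import numpy as np, cv2
def look(n,save=None):
    c=camera(n)
    if save: cv2.imwrite(f'pics/{save}.png',cv2.cvtColor(c['image'],cv2.COLOR_RGB2BGR))
    return c
def pts(c):
    "world point per pixel from depth"
    K=c['mtx'];z=c['z_map'];v,u=np.mgrid[0:480,0:640]
    P=np.stack([(u-K[0,2])/K[0,0]*z,-(v-K[1,2])/K[1,1]*z,-z,np.ones_like(z)],-1)
    return (P@np.linalg.inv(c['view']).T)[...,:3]
def ray(c,u,v,h):
    "pixel onto plane z=h"
    K=c['mtx'];M=np.linalg.inv(c['view'])
    d=M[:3,:3]@np.array([(u-K[0,2])/K[0,0],-(v-K[1,2])/K[1,1],-1]);o=M[:3,3]
    return o+d*(h-o[2])/d[2]
E
python3 - <<'E'
from h import *
a=look('scene','s0');b=look('top','t0')
for c in(a,b):print(c['mtx'].round(1).tolist(),np.linalg.inv(c['view']).round(3).tolist(),(c['z_map']>0).mean())
s=read_state();print(s['ee_pos'],s['eef_rot'],s['width'],s['time'])
cv2.imwrite('pics/st0.png',cv2.cvtColor(cv2.resize(np.vstack([a['image'],b['image']]),(400,600)),cv2.COLOR_RGB2BGR))
E
```

```text
[[470.0, 0.0, 320.5], [0.0, 470.0, 233.3], [0.0, 0.0, 1.0]] [[0.453, -0.528, 0.718, 1.207], [0.891, 0.283, -0.354, -0.292], [-0.016, 0.801, 0.599, 0.692], [0.0, 0.0, 0.0, 1.0]] 0.9961490885416666
[[460.7, 0.0, 319.5], [0.0, 460.7, 238.6], [0.0, 0.0, 1.0]] [[0.001, 0.998, -0.058, 0.478], [-1.0, 0.001, -0.002, 0.039], [-0.002, 0.058, 0.998, 1.231], [0.0, 0.0, 0.0, 1.0]] 0.9959700520833333
[0.22634039 0.58219924 0.22181791] [ 1.84321261e-01  9.82865832e-01 -6.47114842e-04 -9.75408063e-05] 0.0871981738458995 0.1
```

View pics/s0.png

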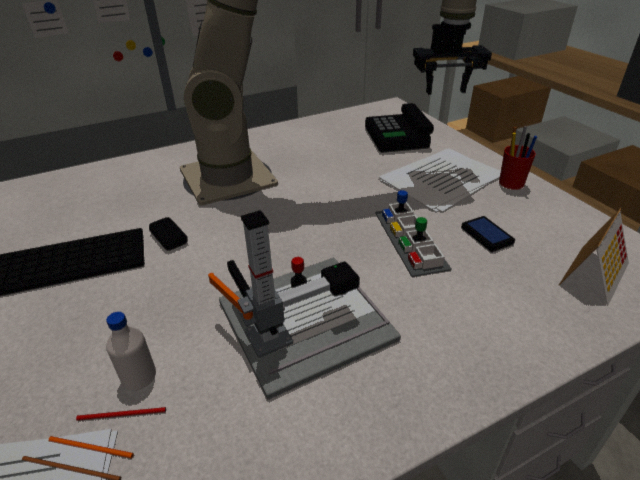

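View pics/t0.png

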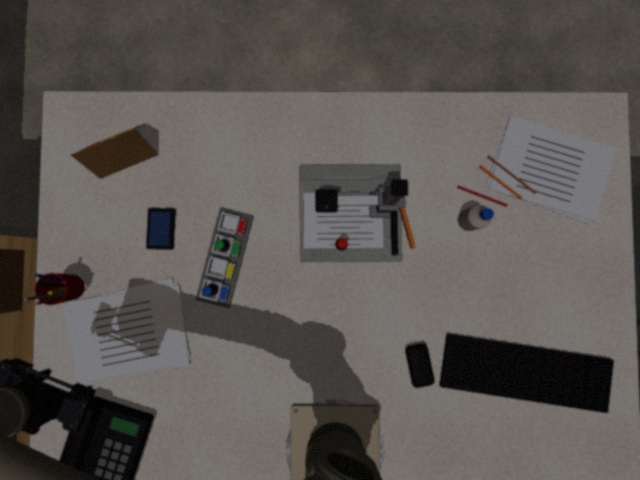

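The scene view shows the stand, with its lever and bar, at about (250,290), the red knob at (298,264) and the rack at (410,235). In the top view the red knob is at (341,243), the red-label pocket at (230,222), the column top at (399,188), the lever tip near (411,245) and the bar at (394,230).

Run:
```python
from h import *
def blobs(c,name,hs,roi):
    P=pts(c);hsv=cv2.cvtColor(c['image'],cv2.COLOR_RGB2HSV);m=np.zeros((480,640),np.uint8)
    for lo,hi in hs:m|=cv2.inRange(hsv,(lo,110,60),(hi,255,255))
    u0,u1,v0,v1=roi;k=np.zeros_like(m);k[v0:v1,u0:u1]=1;m*=k
    n,l,st,ce=cv2.connectedComponentsWithStats(m)
    for i in range(1,n):
        if st[i,4]>12:
            q=P[l==i];print(name,ce[i].round(1),st[i].tolist(),np.median(q,0).round(4),'zr',np.percentile(q[:,2],[5,95]).round(3))
            if name=='tlever':
                r=cv2.minAreaRect(np.argwhere(l==i)[:,::-1].astype(np.float32));print([ray(c,*p,q[:,2].mean()).round(4).tolist() for p in cv2.boxPoints(r)])
R=[(0,8),(172,180)]
t=look('top');s=look('scene')
blobs(t,'tred',R,(190,440,150,320));blobs(t,'tlever',[(9,20)],(380,440,180,270));blobs(t,'tyel',[(21,35)],(190,260,200,310))
blobs(t,'tblue',[(100,130)],(190,260,200,310));blobs(t,'tgreen',[(50,80)],(190,260,200,310))
blobs(s,'sred',R,(200,460,180,320));blobs(s,'slever',[(9,20)],(200,260,260,330))
P=pts(t);Z=P[...,2]
# board (z~16mm)  and rack tray outlines
for nm,roi,lo,hi in(('board',(280,420,150,275),.010,.025),('rack',(185,265,195,315),.003,.06),('high',(300,430,170,275),.04,.40)):
    u0,u1,v0,v1=roi;m=np.zeros_like(Z,bool);m[v0:v1,u0:u1]=True;m&=(Z>lo)&(Z<hi)
    q=P[m];r=cv2.minAreaRect(q[:,:2].astype(np.float32));print(nm,len(q),r)
for nm,lo,hi in(('coltop',.27,.31),('camera',.06,.2)):
    m=np.zeros_like(Z,bool);m[160:275,300:430]=True;m&=(Z>lo)&(Z<hi)
    n,l,st,ce=cv2.connectedComponentsWithStats(m.astype(np.uint8))
    for i in range(1,n):
        if st[i,4]>20:
            q=P[l==i];print(nm,st[i],q.min(0).round(3),q.max(0).round(3),np.median(q,0).round(4))
```

```text
tred [241.4 226.2] [237, 219, 10, 15, 99] [0.5814 0.2476 0.0216] zr [0.017 0.025]
tred [341.9 242.6] [337, 238, 10, 10, 78] [ 0.5351 -0.0153  0.0825] zr [0.08  0.086]
tlever [407.4 227.8] [401, 208, 14, 41, 196] [ 0.5699 -0.1742  0.1079] zr [0.101 0.112]
[[0.6168, -0.154, 0.113], [0.6202, -0.1656, 0.113], [0.5222, -0.1925, 0.113], [0.5188, -0.1809, 0.113]]
tyel [229.6 270.4] [225, 263, 10, 15, 95] [0.4659 0.2757 0.022 ] zr [0.018 0.025]
tblue [206.1 290.8] [202, 286, 9, 10, 71] [0.4141 0.3234 0.0768] zr [0.073 0.081]
tblue [223.6 292.7] [220, 286, 8, 14, 87] [0.406  0.2908 0.0212] zr [0.018 0.025]
tgreen [218.5 244.2] [215, 240, 8, 9, 59] [0.5314 0.295  0.0774] zr [0.074 0.08 ]
tgreen [235.3 248. ] [232, 242, 8, 13, 69] [0.5236 0.2627 0.0218] zr [0.018 0.025]
sred [414.9 256.8] [408, 251, 14, 12, 88] [0.58   0.2488 0.0231] zr [0.02  0.025]
sred [297.1 260.6] [291, 257, 13, 9, 85] [ 0.5371 -0.0152  0.0841] zr [0.082 0.086]
slever [224.2 289.6] [208, 273, 33, 37, 336] [ 0.5742 -0.1751  0.1094] zr [0.096 0.112]
slever [247.  315.5] [243, 312, 8, 8, 42] [ 0.6457 -0.159   0.0991] zr [0.092 0.105]
board 7509 ((0.6195380091667175, -0.040074437856674194), (0.2598876953125, 0.27039143443107605), 0.36487632989883423)
rack 3171 ((0.5082669258117676, 0.29388317465782166), (0.31820133328437805, 0.21039710938930511), 0.5079930424690247)
high 2409 ((0.5858067274093628, -0.06949667632579803), (0.16310542821884155, 0.2414911389350891), 1.1823163032531738)
coltop [391 179  17  17 278] [ 0.623 -0.141  0.278] [ 0.657 -0.108  0.292] [ 0.6401 -0.124   0.2865]
camera [ 315  187  101   68 1930] [ 0.506 -0.192  0.064] [0.668 0.052 0.2  ] [ 0.6274 -0.1006  0.1105]
camera [337 238  10  11  83] [ 0.522 -0.026  0.07 ] [ 0.547 -0.003  0.087] [ 0.534  -0.0153  0.0824]
```

Run:
```python
import cv2,numpy as np
a=cv2.imread('pics/t0.png')[140:320,180:440];b=cv2.imread('pics/s0.png')[195:395,190:410]
cv2.imwrite('pics/tc.png',np.hstack([cv2.resize(np.clip(a*1.6,0,255).astype(np.uint8),(400,277)),cv2.resize(np.clip(b*1.6,0,255).astype(np.uint8),(305,277))]) if 0 else cv2.resize(np.clip(b*1.6,0,255).astype(np.uint8),(660,600),interpolation=cv2.INTER_CUBIC))
```

```text
(no output)
```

View pics/tc.png

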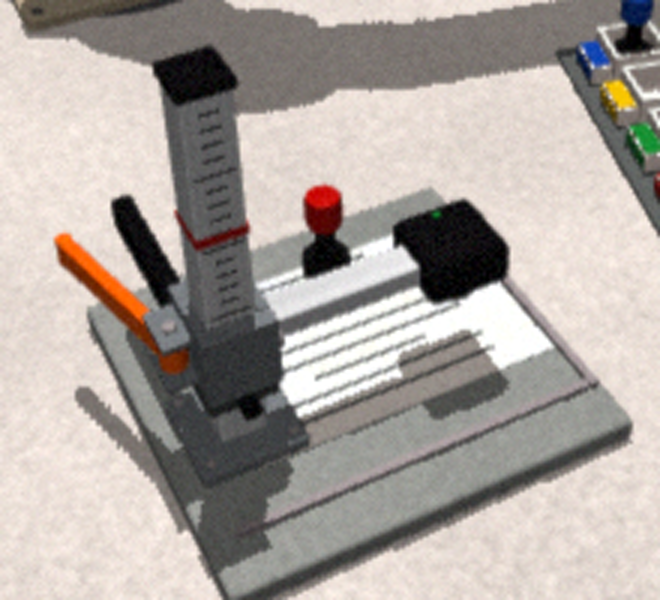

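The crop shows the red tape on the column above the sleeve, at about crop (212,232), with the lever open and the stamp standing clear of the arm. Next I measure the pocket rim, sleeve top and tape edge.

```bash
cat > col.py <<'E'
from h import *
def colmarks(c,ax=(0.640,-0.124),yaw=0.006):
    "scene view: tape rows on the column's +x face (x=ax+15mm); heights by ray onto that vertical plane"
    K=c['mtx'];M=np.linalg.inv(c['view']);o=M[:3,3];n=np.array([np.cos(yaw),np.sin(yaw),0])
    def onplane(u,v,off):
        d=M[:3,:3]@np.array([(u-K[0,2])/K[0,0],-(v-K[1,2])/K[1,1],-1]);p0=np.array([*ax,0])+n*off
        return o+d*(((p0-o)@n)/(d@n))
    hsv=cv2.cvtColor(c['image'],cv2.COLOR_RGB2HSV)
    m=(cv2.inRange(hsv,(0,110,50),(8,255,255))|cv2.inRange(hsv,(172,110,50),(180,255,255)))
    m[:,:245]=0;m[:,285:]=0;m[:200]=0;m[330:]=0
    vs,us=np.nonzero(m);q=np.array([onplane(u,v,.015) for u,v in zip(us,vs)])
    k=np.abs(q[:,1]-ax[1])<.011
    print('tape n',k.sum(),'z',q[k,2].min().round(4),q[k,2].max().round(4),'mean',q[k,2].mean().round(4),'lower edge~',(q[k,2].mean()-.003).round(4))
    return onplane
E
python3 - <<'E'
from col import *
t=look('top');s=look('scene');P=pts(t)
g=np.array([.5894,.2801]);X=np.array([.971,-.239]);Y=np.array([.239,.971])
d=P[...,:2]-g;a=d@X;b=d@Y;Z=P[...,2]
wh=(t['image'].min(-1)>110)
for lo,hi in((.024,.04),):
    m=(abs(a)<.032)&(abs(b)<.032)&(Z>lo)&(Z<hi);print('rim',m.sum(),'a',np.percentile(a[m],[2,98]).round(4),'b',np.percentile(b[m],[2,98]).round(4),np.median(Z[m]))
m=(abs(a)<.016)&(abs(b)<.016);print('inside z',np.percentile(Z[m],[5,50,95]).round(3))
rm=(abs(a)<.026)&(abs(b)<.026)&(Z<.02)&(Z>0.004);print('floor ctr',a[rm].min().round(4),a[rm].max().round(4),b[rm].min().round(4),b[rm].max().round(4))
f=colmarks(s)
Q=pts(s);q=Q-np.array([.640,-.124,0])
m=(abs(q[...,0]-.023)<.006)&(abs(q[...,1])<.02);z=Q[...,2][m];print('front x23 face z',np.percentile(z,[0,2,50,98,100]).round(4))
m=(abs(q[...,0])<.028)&(abs(q[...,1])<.023)&(Q[...,2]<.2);zz=Q[...,2][m]
h,e=np.histogram(zz,bins=np.arange(.05,.2,.004));print(list(zip(e.round(3),h)))
p=pts(t);q=p-np.array([.640,-.124,0]);m=(abs(q[...,0])<.03)&(abs(q[...,1])<.025)&(p[...,2]<.2);h,e=np.histogram(p[...,2][m],bins=np.arange(.05,.2,.004));print(list(zip(e.round(3),h)))
# bar
m=(q[...,0]>-.14)&(q[...,0]<-.05)&(q[...,1]>-.035)&(q[...,1]<0)&(p[...,2]>.06)&(p[...,2]<.16);w=p[m];print('bar',m.sum(),np.percentile(w,[2,50,98],axis=0).round(4))
E
```

```text
rim 133 a [-0.0235  0.0241] b [-0.0277  0.0241] 0.029896686981374154
inside z [0.005 0.009 0.012]
floor ctr -0.0257 0.0228 -0.0253 0.0212
tape n 29 z 0.1846 0.1909 mean 0.1875 lower edge~ 0.1845
front x23 face z [0.0253 0.0272 0.1    0.286  0.2893]
[(np.float64(0.05), np.int64(11)), (np.float64(0.054), np.int64(1)), (np.float64(0.058), np.int64(2)), (np.float64(0.062), np.int64(22)), (np.float64(0.066), np.int64(37)), (np.float64(0.07), np.int64(15)), (np.float64(0.074), np.int64(22)), (np.float64(0.078), np.int64(28)), (np.float64(0.082), np.int64(33)), (np.float64(0.086), np.int64(32)), (np.float64(0.09), np.int64(23)), (np.float64(0.094), np.int64(32)), (np.float64(0.098), np.int64(31)), (np.float64(0.102), np.int64(29)), (np.float64(0.106), np.int64(29)), (np.float64(0.11), np.int64(27)), (np.float64(0.114), np.int64(29)), (np.float64(0.118), np.int64(38)), (np.float64(0.122), np.int64(209)), (np.float64(0.126), np.int64(113)), (np.float64(0.13), np.int64(34)), (np.float64(0.134), np.int64(38)), (np.float64(0.138), np.int64(42)), (np.float64(0.142), np.int64(34)), (np.float64(0.1
[... 1087 characters left out ...]
(np.float64(0.126), np.int64(30)), (np.float64(0.13), np.int64(5)), (np.float64(0.134), np.int64(3)), (np.float64(0.138), np.int64(4)), (np.float64(0.142), np.int64(7)), (np.float64(0.146), np.int64(6)), (np.float64(0.15), np.int64(7)), (np.float64(0.154), np.int64(1)), (np.float64(0.158), np.int64(5)), (np.float64(0.162), np.int64(8)), (np.float64(0.166), np.int64(9)), (np.float64(0.17), np.int64(2)), (np.float64(0.174), np.int64(7)), (np.float64(0.178), np.int64(4)), (np.float64(0.182), np.int64(7)), (np.float64(0.186), np.int64(12)), (np.float64(0.19), np.int64(7)), (np.float64(0.194), np.int64(10))]
bar 237 [[ 0.506  -0.1487  0.0921]
 [ 0.5476 -0.1409  0.1102]
 [ 0.5888 -0.1355  0.1151]]
```

>>> {"name": "step_arm", "arguments": {
  "delta_pos": [
    [0.5,-1,0],
    [0.5,-1,0],
    [0.5,-1,0],
    [0.5,-1,0],
    [0.5,-1,0],
    [0.5,-1,0],
    [0.5,-1,0],
    [0.5,-1,0],
    [0.5,-1,0],
    [0.5,-1,0],
    [0.5,-1,0],
    [0.5,-1,0]
  ],
  "turn": [0.26,0.26,0.26,0.26,0.26,0.26,0.26,0.26,0.26,0.26,0.26,0.26],
  "grip": 0
}}

```text
time: 1.5
ee_pos: [0.3769, 0.2815, 0.2227]
eef_rot: [-0.002, 1.0, 0.0, 0.0]
ft_force: [0.4, 0.3, 0.1]
width: 0.0869
grip_force: 0.0
```

>>> {"name": "step_arm", "arguments": {
  "delta_pos": [
    [0.525,-0.99,0],
    [0.525,-0.99,0],
    [0.525,-0.99,0],
    [0.525,-0.99,0],
    [0.525,-0.99,0],
    [0.525,-0.99,0],
    [0.525,-0.99,-0.6],
    [0.525,-0.99,-0.6],
    [0.525,-0.99,-0.6],
    [0.525,-0.99,-0.6],
    [0.525,-0.99,-0.6],
    [0.525,-0.99,-0.6]
  ],
  "turn": [0,0,0,0,0,0,0,0,0,0,0,0]
}}

```text
time: 2.7
ee_pos: [0.5344, -0.0154, 0.1321]
eef_rot: [-0.002, 1.0, 0.0, 0.0]
ft_force: [0.1, 1.1, -0.4]
width: 0.087
grip_force: 0.0
```

>>> {"name": "step_arm", "arguments": {
  "delta_pos": [
    [0,0,-0.8],
    [0,0,-0.8],
    [0,0,-0.7],
    [0,0,0]
  ],
  "turn": [0,0,0,0]
}}

```text
time: 3.1
ee_pos: [0.5324, -0.0145, 0.0731]
eef_rot: [-0.002, 1.0, -0.0, -0.002]
ft_force: [-0.1, -0.4, 0.6]
width: 0.0872
grip_force: 0.0
```

>>> {"name": "step_arm", "arguments": {
  "delta_pos": [
    [0.06,-0.03,-0.45],
    [0,0,-0.42],
    [0,0,0]
  ],
  "turn": [0,0,0]
}}

```text
time: 3.4
ee_pos: [0.5348, -0.0152, 0.0522]
eef_rot: [-0.002, 1.0, -0.0, -0.001]
ft_force: [-0.6, 0.2, 0.8]
width: 0.0871
grip_force: 0.0
```

>>> {"name": "step_arm", "arguments": {
  "delta_pos": [
    [0,0,0],
    [0,0,0],
    [0,0,0],
    [0,0,0],
    [0,0,0],
    [0,0,0]
  ],
  "turn": [0,0,0,0,0,0],
  "grip": 1,
  "newtons": 12
}}

```text
time: 4.0
ee_pos: [0.5355, -0.0152, 0.0534]
eef_rot: [-0.002, 1.0, 0.0, 0.0]
ft_force: [-0.0, 0.9, 0.1]
width: 0.0468
grip_force: 0.0
```

>>> {"name": "step_arm", "arguments": {
  "delta_pos": [
    [0,0,0],
    [0,0,0],
    [0,0,0],
    [0,0,0],
    [0,0,0],
    [0,0,0],
    [0,0,0]
  ],
  "turn": [0,0,0,0,0,0,0]
}}

```text
time: 4.7
ee_pos: [0.5355, -0.0152, 0.0533]
eef_rot: [-0.002, 1.0, 0.0, 0.0]
ft_force: [-1.0, -0.7, 0.5]
width: 0.0256
grip_force: 12.0
```

>>> {"name": "step_arm", "arguments": {
  "delta_pos": [
    [0,0,0.8],
    [0,0,0.8],
    [0,0,0.8],
    [0,0,0.8],
    [0,0.7,0],
    [0,0.9,0],
    [0,1,0],
    [0.2,1,0],
    [0.3,1,0],
    [0.4,1,0],
    [0.4,1,0],
    [0.4,1,0]
  ],
  "turn": [0,0,0,0,0,0,0,0,0,0,0,0]
}}

```text
time: 5.9
ee_pos: [0.5781, 0.1759, 0.1331]
eef_rot: [-0.002, 1.0, 0.0, -0.0]
ft_force: [0.7, -0.2, -1.1]
width: 0.0256
grip_force: 12.0
```

>>> {"name": "step_arm", "arguments": {
  "delta_pos": [
    [0.44,1,0],
    [0,1,0],
    [0,0.8,0],
    [0,0.8,0],
    [0,0.6,0],
    [0,0,0],
    [0,0,0]
  ],
  "turn": [0,0,0,0,0,0,0]
}}

```text
time: 6.6
ee_pos: [0.5891, 0.2791, 0.1333]
eef_rot: [-0.002, 1.0, -0.0, 0.0]
ft_force: [0.4, 0.2, -0.8]
width: 0.0258
grip_force: 12.0
```

Run:
```python
from h import *
t=look('top','t1');s=look('scene','s1')
cv2.imwrite('pics/t1c.png',cv2.cvtColor(cv2.resize(s['image'][150:300,340:480],(560,600),interpolation=cv2.INTER_CUBIC),cv2.COLOR_RGB2BGR))
print(read_state()['ee_pos'])
Q=pts(s);p=Q-np.array([.589,.2797,0]);r=np.hypot(p[...,0],p[...,1]);m=(r<.04)&(Q[...,2]>.06)&(Q[...,2]<.118);w=Q[m];print(m.sum())
for a in np.arange(.07,.12,.006):
  k=w[abs(w[:,2]-a)<.003]
  if len(k):print(a.round(3),len(k),k.min(0).round(3),k.max(0).round(3))
```

```text
[0.58938466 0.27815096 0.13344215]
170
0.094 5 [0.591 0.265 0.095] [0.602 0.281 0.097]
0.1 28 [0.583 0.263 0.097] [0.605 0.287 0.103]
0.106 43 [0.579 0.261 0.103] [0.606 0.295 0.109]
0.112 90 [0.573 0.262 0.109] [0.605 0.295 0.114]
0.118 4 [0.588 0.271 0.115] [0.593 0.274 0.118]
```

View pics/t1c.png

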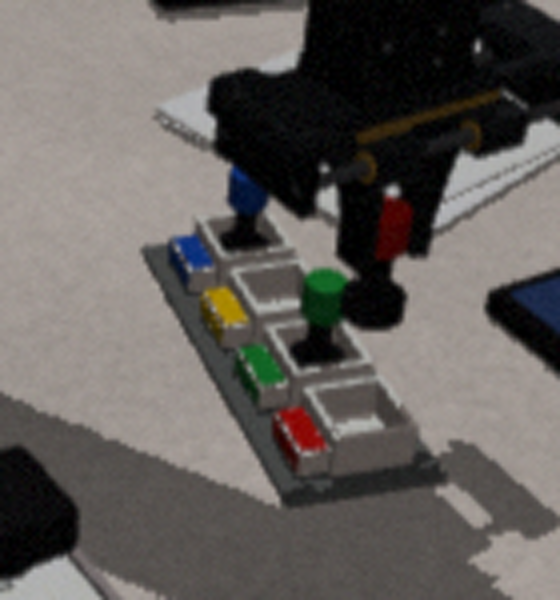

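The stamp hangs upright at crop (375,260), with the empty red-label pocket below it at (365,410). Foot centre is about (0.589, 0.2785). Lowering now.

>>> {"name": "step_arm", "arguments": {
  "delta_pos": [
    [0,0.03,-0.7],
    [0,0,-0.6],
    [0,0,-0.5],
    [0,0,-0.3],
    [0,0,0],
    [0,0,0]
  ],
  "turn": [0,0,0,0,0,0]
}}

```text
time: 7.3
ee_pos: [0.5892, 0.2805, 0.0811]
eef_rot: [-0.002, 1.0, 0.0, 0.0]
ft_force: [0.3, 0.3, -1.1]
width: 0.0255
grip_force: 12.0
```

>>> {"name": "step_arm", "arguments": {
  "delta_pos": [
    [0,-0.02,-0.3],
    [0,0,-0.3],
    [0,0,-0.3],
    [0,0,-0.25],
    [0,0,-0.17],
    [0,0,0],
    [0,0,0]
  ],
  "turn": [0,0,0,0,0,0,0]
}}

```text
time: 8.0
ee_pos: [0.589, 0.2801, 0.0477]
eef_rot: [-0.002, 1.0, 0.0, -0.0]
ft_force: [-0.4, -0.4, -1.2]
width: 0.0257
grip_force: 12.0
```

>>> {"name": "step_arm", "arguments": {
  "delta_pos": [
    [0,0,0],
    [0,0,0],
    [0,0,0],
    [0,0,0],
    [0,0,0],
    [0,0,0],
    [0,0,0]
  ],
  "turn": [0,0,0,0,0,0,0],
  "grip": 0
}}

```text
time: 8.7
ee_pos: [0.589, 0.28, 0.0478]
eef_rot: [-0.002, 1.0, 0.0, -0.0]
ft_force: [-0.3, 0.3, -0.8]
width: 0.0736
grip_force: 0.0
```

>>> {"name": "step_arm", "arguments": {
  "delta_pos": [
    [0,0,0.4],
    [0,0,0.8],
    [0,0,1],
    [0,0,1],
    [0,0,1],
    [0,0,1],
    [0,0,1],
    [0,-1,1],
    [0,-1,0.5],
    [0,-1,0]
  ],
  "turn": [0,0,0,0,0,0,0,0,0,0]
}}

```text
time: 9.7
ee_pos: [0.5899, 0.2043, 0.2437]
eef_rot: [-0.002, 1.0, 0.001, 0.002]
ft_force: [0.0, 0.5, -0.5]
width: 0.0869
grip_force: 0.0
```

Run:
```python
from h import *
t=look('top');s=look('scene')
for n,c in(('t',t),('s',s)):
    P=pts(c);hsv=cv2.cvtColor(c['image'],cv2.COLOR_RGB2HSV)
    m=(cv2.inRange(hsv,(0,110,50),(8,255,255))|cv2.inRange(hsv,(172,110,50),(180,255,255)))>0
    m&=(np.hypot(P[...,0]-.589,P[...,1]-.28)<.03)&(P[...,2]>.04);print(n,m.sum(),np.median(P[m],0).round(4),P[m].min(0).round(3),P[m].max(0).round(3))
```

```text
return _methods._mean(a, axis=axis, dtype=dtype,
  ret = um.true_divide(
Traceback (most recent call last):
ValueError: zero-size array to reduction operation minimum which has no identity
```

>>> {"name": "step_arm", "arguments": {
  "delta_pos": [
    [-0.4,-0.9,0],
    [-0.4,-1,0],
    [-0.4,-1,0],
    [-0.4,-1,0],
    [-0.4,-1,0],
    [-0.4,-1,0],
    [0,-1,0],
    [0,-1,0],
    [0,-1,0],
    [0,-1,0],
    [0,-1,0],
    [0,-1,0]
  ],
  "turn": [0,0,0,0,0,0,0,0,0,0,0,0]
}}

```text
time: 11.0
ee_pos: [0.529, -0.093, 0.2409]
eef_rot: [-0.002, 1.0, 0.0, 0.0]
ft_force: [0.5, -0.4, -0.9]
width: 0.0872
grip_force: 0.0
```

>>> {"name": "step_arm", "arguments": {
  "delta_pos": [
    [0,-1,0],
    [0,-0.8,0],
    [0,-0.5,0],
    [0,-0.3,0],
    [0,0,0]
  ],
  "turn": [0,0,0,0,0]
}}

```text
time: 11.5
ee_pos: [0.529, -0.1578, 0.2405]
eef_rot: [-0.001, 1.0, 0.0, 0.0]
ft_force: [0.5, 0.2, 0.7]
width: 0.0875
grip_force: 0.0
```

Run:
```python
from h import *
t=look('top','t2');s=look('scene','s2')
print(read_state()['ee_pos'])
for n,c in(('t',t),('s',s)):
    P=pts(c);hsv=cv2.cvtColor(c['image'],cv2.COLOR_RGB2HSV)
    R=(cv2.inRange(hsv,(0,110,50),(8,255,255))|cv2.inRange(hsv,(172,110,50),(180,255,255)))>0
    m=R&(np.hypot(P[...,0]-.589,P[...,1]-.28)<.03)&(P[...,2]>.04)
    if m.any():print(n,m.sum(),np.median(P[m],0).round(4),P[m].min(0).round(3),P[m].max(0).round(3))
c=s;P=pts(s);O=cv2.inRange(cv2.cvtColor(c['image'],cv2.COLOR_RGB2HSV),(9,110,60),(20,255,255))>0
m=O&(P[...,0]<.56)&(P[...,0]>.5)&(abs(P[...,1]+.18)<.04)
q=P[m];print(len(q),q.min(0).round(4),q.max(0).round(4))
top=q[q[:,2]>q[:,2].max()-.006];print('tip top',top.min(0).round(4),top.max(0).round(4))
```

```text
[ 0.52918785 -0.15639016  0.24031333]
t 79 [0.5873 0.2788 0.0763] [0.577 0.268 0.053] [0.6   0.292 0.081]
s 144 [0.5948 0.2753 0.0744] [0.577 0.266 0.055] [0.602 0.29  0.081]
136 [ 0.5045 -0.2022  0.016 ] [ 0.5599 -0.1586  0.3395]
tip top [ 0.5508 -0.2022  0.337 ] [ 0.554  -0.179   0.3395]
```

View pics/s2.png

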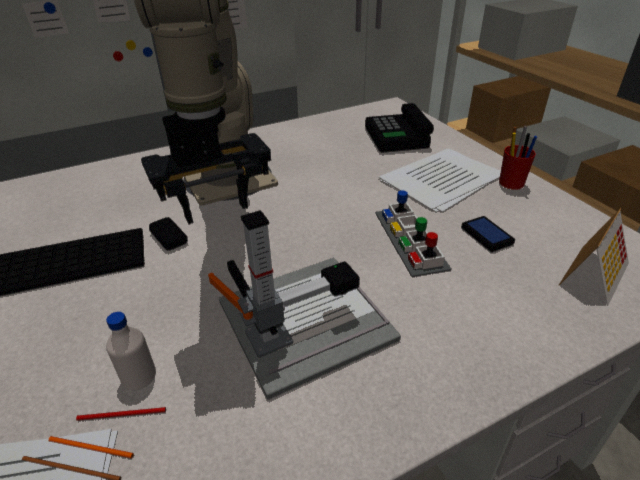

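The red stamp stands in its pocket at (432,240), its knob median at z 0.076, the same height as its neighbours. The open fingers are above the bar and lever. Descending to pinch height.

>>> {"name": "step_arm", "arguments": {
  "delta_pos": [
    [0,-0.24,-0.6],
    [0,0,-0.8],
    [0,0,-0.8],
    [0,0,-0.8],
    [0,0,-0.8],
    [0,0,-0.7],
    [0,0,-0.6],
    [0,0,-0.5],
    [0,0,-0.3],
    [0,0,-0.2],
    [0,0,0],
    [0,0,0]
  ],
  "turn": [0,0,0,0,0,0,0,0,0,0,0,0]
}}

```text
time: 12.8
ee_pos: [0.5293, -0.1636, 0.0883]
eef_rot: [-0.002, 1.0, -0.0, 0.0]
ft_force: [0.5, 0.7, -0.1]
width: 0.0871
grip_force: 0.0
```

>>> {"name": "step_arm", "arguments": {
  "delta_pos": [
    [-0.05,0,-0.2],
    [0,0,0],
    [0,0,0],
    [0,0,0],
    [0,0,0],
    [0,0,0],
    [0,0,0],
    [0,0,0],
    [0,0,0],
    [0,0,0]
  ],
  "turn": [0,0,0,0,0,0,0,0,0,0],
  "grip": 1,
  "newtons": 10
}}

```text
time: 13.8
ee_pos: [0.5278, -0.1643, 0.083]
eef_rot: [-0.002, 1.0, -0.0, 0.0]
ft_force: [0.6, -6.1, -0.2]
width: 0.0555
grip_force: 10.0
```

>>> {"name": "step_arm", "arguments": {
  "delta_pos": [
    [0,-0.04,0],
    [0,0,0],
    [0,0,0]
  ],
  "turn": [0,0,0]
}}

```text
time: 14.1
ee_pos: [0.5278, -0.1643, 0.0829]
eef_rot: [-0.002, 1.0, 0.0, 0.0]
ft_force: [-0.7, -1.7, 1.6]
width: 0.0556
grip_force: 10.0
```

>>> {"name": "step_arm", "arguments": {
  "delta_pos": [
    [0,0,0.1],
    [0,0,0.2],
    [0,0,0.25],
    [0,0,0.25],
    [0,0,0.25],
    [0,0,0.25],
    [0,0,0.25],
    [0,0,0.25],
    [0,0,0.2],
    [0,0,0.1],
    [0,0,0],
    [0,0,0]
  ],
  "turn": [0,0,0,0,0,0,0,0,0,0,0,0]
}}

```text
time: 15.3
ee_pos: [0.5277, -0.1643, 0.1354]
eef_rot: [-0.002, 1.0, 0.0, 0.0]
ft_force: [2.9, -0.1, -2.9]
width: 0.0557
grip_force: 10.0
```

Run:
```python
from col import *
s=look('scene','s3');print(read_state()['ee_pos'],read_state()['width'])
f=colmarks(s)
P=pts(s);q=P-np.array([.640,-.124,0])
m=(q[...,0]>.010)&(q[...,0]<.034)&(abs(q[...,1])<.022)&(P[...,2]>.08)&(P[...,2]<.24)
# front profile: median x by z
for z in np.arange(.15,.2,.003):
  k=m&(abs(P[...,2]-z)<.0015)
  if k.any():print(z.round(4),k.sum(),np.percentile(q[...,0][k],[5,50,95]).round(4))
cv2.imwrite('pics/s3c.png',cv2.cvtColor(cv2.resize(s['image'][200:340,200:370],(728,600),interpolation=cv2.INTER_CUBIC),cv2.COLOR_RGB2BGR))
```

```text
[ 0.52775731 -0.16430799  0.13528442] 0.05591326616350061
tape n 39 z 0.1839 0.1909 mean 0.1873 lower edge~ 0.1843
0.15 32 [0.0266 0.0279 0.0294]
0.153 35 [0.0266 0.0281 0.0293]
0.156 36 [0.0261 0.0279 0.0293]
0.159 34 [0.0262 0.0274 0.0295]
0.162 35 [0.0262 0.0276 0.0298]
0.165 34 [0.027  0.0281 0.0292]
0.168 36 [0.0262 0.0277 0.0289]
0.171 37 [0.026  0.0278 0.0295]
0.174 33 [0.0263 0.0275 0.0289]
0.177 158 [0.0123 0.0211 0.0283]
0.18 64 [0.0133 0.0164 0.0277]
0.183 23 [0.0133 0.0148 0.0161]
0.186 22 [0.0141 0.0151 0.017 ]
0.189 34 [0.0133 0.0153 0.0168]
0.192 25 [0.0124 0.0148 0.0165]
0.195 28 [0.0128 0.0148 0.0158]
0.198 26 [0.0131 0.0147 0.0169]
```

View pics/s3c.png

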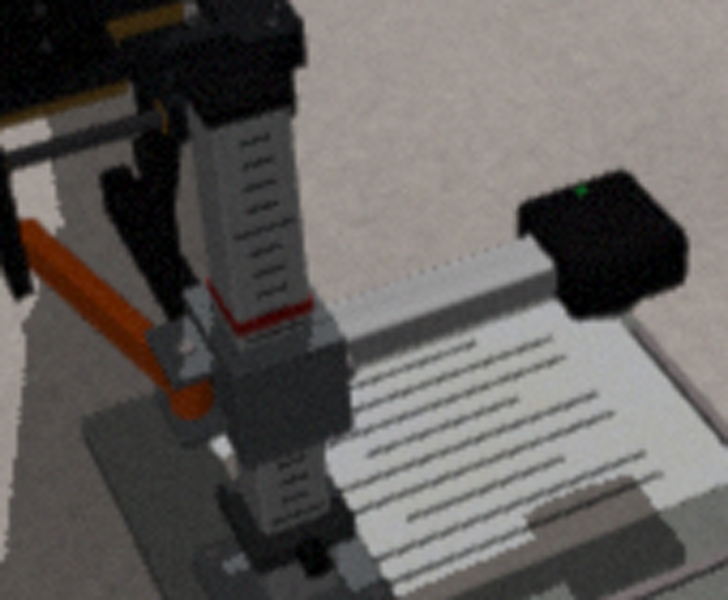

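The sleeve top is now at about z 0.177, just under the tape (lower edge 0.184), and the lever is still open. I raise it about 7 mm more.

>>> {"name": "step_arm", "arguments": {
  "delta_pos": [
    [0,0,0.1],
    [0,0,0.1],
    [0,0,0.07],
    [0,0,0],
    [0,0,0],
    [0,0,0]
  ],
  "turn": [0,0,0,0,0,0]
}}

```text
time: 15.95
ee_pos: [0.5277, -0.1643, 0.1421]
eef_rot: [-0.002, 1.0, 0.0, -0.0]
ft_force: [3.4, 0.6, -3.9]
width: 0.0559
grip_force: 10.0
```

```bash
cat > chk.py <<'E'
from col import *
s=look('scene');r=read_state();print(r['ee_pos'],r['width'],r['ft_force'])
f=colmarks(s)
P=pts(s);q=P-np.array([.640,-.124,0])
k=(abs(q[...,0]-.0215)<.003)&(abs(q[...,1])<.02)&(P[...,2]>.14)&(P[...,2]<.22);print('sleeve top',k.sum(),np.percentile(P[...,2][k],[10,50,90]).round(4))
m=(abs(q[...,1])<.012);
for c0,c1 in((160,265),): pass
# pixel profile down the +x face centre, grey levels and sat
K=s['mtx'];V=s['view']
for z in np.arange(.176,.196,.001):
    w=V@np.array([.655,-.124,z,1]);u=K[0,0]*w[0]/-w[2]+K[0,2];v=K[1,1]*-w[1]/-w[2]+K[1,2]
    print(z.round(3),s['image'][int(round(v)),int(round(u))],end=' ')
E
python3 chk.py
```

```text
[ 0.52773199 -0.16429553  0.14208039] 0.055626239005425356 [ 3.0842105   1.06368508 -2.25330294]
tape n 38 z 0.1846 0.1909 mean 0.1874 lower edge~ 0.1844
sleeve top 62 [0.1833 0.1845 0.1859]
0.176 [45 46 47] 0.177 [45 46 47] 0.178 [42 45 45] 0.179 [42 45 45] 0.18 [43 44 44] 0.181 [43 44 44] 0.182 [44 38 37] 0.183 [44 38 37] 0.184 [51 18 19] 0.185 [51 18 19] 0.186 [56  3  3] 0.187 [56  3  3] 0.188 [56  3  3] 0.189 [55 13 11] 0.19 [55 13 11] 0.191 [42 27 28] 0.192 [42 27 28] 0.193 [55 54 54] 0.194 [55 54 54] 0.195 [62 60 60] 0.196 [62 60 60]
```

Sleeve top 0.1845 against tape edge 0.1844. Now I squeeze the lever closed while shifting the hand to +y.

>>> {"name": "step_arm", "arguments": {
  "delta_pos": [
    [0,0,0],
    [0,0,0],
    [0,0,0]
  ],
  "turn": [0,0,0]
}}

```text
time: 16.3
ee_pos: [0.5277, -0.1643, 0.1421]
eef_rot: [-0.002, 1.0, 0.0, 0.0]
ft_force: [2.8, 2.3, -2.8]
width: 0.0551
grip_force: 10.0
```

>>> {"name": "step_arm", "arguments": {
  "delta_pos": [
    [0,0.06,0],
    [0,0.1,0],
    [0,0.1,0],
    [0,0.1,0],
    [0,0.1,0],
    [0,0.08,0],
    [0,0.04,0],
    [0,0,0],
    [0,0,0]
  ],
  "turn": [0,0,0,0,0,0,0,0,0],
  "newtons": 28
}}

```text
time: 17.2
ee_pos: [0.5276, -0.1499, 0.1414]
eef_rot: [-0.002, 1.0, 0.0, -0.0]
ft_force: [5.3, 0.4, -10.5]
width: 0.0266
grip_force: 27.9
```

```bash
python3 chk.py
```

```text
[ 0.52756817 -0.14984064  0.14142964] 0.026670320848838056 [  5.02158578   1.31613713 -10.28467302]
tape n 38 z 0.184 0.1909 mean 0.1873 lower edge~ 0.1843
sleeve top 63 [0.1827 0.1839 0.1853]
0.176 [46 45 47] 0.177 [46 45 47] 0.178 [41 45 42] 0.179 [41 45 42] 0.18 [45 47 48] 0.181 [45 47 48] 0.182 [51 44 46] 0.183 [51 44 46] 0.184 [57 24 26] 0.185 [57 24 26] 0.186 [55  8 10] 0.187 [55  8 10] 0.188 [55  8 10] 0.189 [53  4  4] 0.19 [53  4  4] 0.191 [42 29 28] 0.192 [42 29 28] 0.193 [57 53 54] 0.194 [57 53 54] 0.195 [60 60 62] 0.196 [60 60 62]
```

The lever is closed (width 27 mm, forces balanced) and the sleeve is within 1 mm of the mark. I let it settle, then hand in.

>>> {"name": "step_arm", "arguments": {
  "delta_pos": [
    [0,0,0],
    [0,0,0],
    [0,0,0],
    [0,0,0]
  ],
  "turn": [0,0,0,0]
}}

```text
time: 17.65
ee_pos: [0.5275, -0.1498, 0.1414]
eef_rot: [-0.002, 1.0, 0.0, -0.0]
ft_force: [5.2, 2.1, -11.1]
width: 0.0261
grip_force: 27.9
```

```bash
python3 -c "
from bench import *
s=read_state();print(s['ee_pos'],s['width'],s['grip_force'])
print(close_job())"
```

```text
[ 0.52754778 -0.14983462  0.14139857] 0.026142957501646878 27.942705159075558
the job is handed in; nothing more can be done
None
```

The job is handed in (no verdict came back): by my measurements the red stamp stands in the red-label pocket, the sleeve top is within about 1 mm of the tape's lower edge, and the lever is closed and still gripped with the bar at 28 N.

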